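# Hook and clip the kit cases into one carrying column

### The arm

A 6-joint arm with a two-finger parallel gripper is mounted at the origin on the work surface; the furniture and walls round the work are solid. World frame = base frame: x ahead of the robot, y to its left, z up, the work surface at z = 0. Lengths are in m, angles in rad, forces in N, time in s.
With the tool pointing down it reaches from about 0.275 to 0.75 m from the base axis. Payload 10.2 kg.
Tool frame: the origin (TCP) lies at the very end of the fingers, on their centre line; the grasp point (between the pads) lies 19 mm behind it (arm.grasp_offset is the distance from the TCP to the grasp point, in m); z points along the fingers, y is the line along which they close (so a half turn about z gives the same grasp; the last joint's range is limited). The gripper opens to 85 mm and grips with 20 to 120 N. Pads are 22 mm wide; open, the fingers measure 114 mm over their backs; the gripper's body (76 mm by 85 mm) begins 54 mm behind the grasp point. The pads swing forward as they close: fully open they stand 13 mm farther back than shut.
Start: joints at [-1.472, 0.313, 1.498, -0, 1.331, -0.223], TCP at [0.166, -0.498, 0.196] pointing down, gripper open.
Joint ranges: [-2.94, 2.94], [-0.97, 2.17], [0.19, 2.56], [-1.23, 4.37], [0.02, 3.11], [-2.88, 2.88]. Speed limits (rad/s): [2.39, 2.39, 3.01, 3.14, 3.14, 3.14].

### API

Orientations are given as a unit quaternion [x, y, z, w].
In Python, from station import arm, jaws, kinematics, readout, get_image, calibration, sign_off gives the robot as it stands. Calls block until the motion is done:
- arm.reach(position, orientation): joint-space move of the TCP to a pose.
- arm.move_straight(position, velocity=0.15, frame=None): straight line of the TCP; frame=None keeps the orientation; velocity is the mean speed in m/s.
- arm.move_j(angles): joint-space move.
- jaws.grip(opening, newtons=None): opening from 0.0 (shut) to 1.0 (fully open); newtons is the grip in N (None keeps the last); returns when the fingers have stopped.
- arm.dwell(seconds).
- kinematics.solve_ik(position, orientation): joint angles nearest the present ones, or None.
- readout.get_state(): the state.
- get_image(name): name is "scene" or "top" or "wrist"; returns (picture, depth): 480x640x3 uint8, blue, green, red; 480x640 float32, m along the optical axis (not along the pixel's ray), 0 where there is no reading.
- calibration(name): a dict with "intrinsics" (3x3 intrinsics, pixels), "extrinsics" (4x4, takes a point from camera to world coordinates); the wrist camera has in their place "tool_from_camera" (4x4, takes a point from camera to tool coordinates, whose origin is the TCP and whose axes are the flange's). Camera axes: x right, y down, z forward; pixel columns grow to the right and rows downward; lengths in m; the calibration is good to about 2 mm. A picture is of the moment at which its call begins: read the wrist's pose just before it. calibration takes no time and is no camera call.
A pose or a line that the arm cannot do raises arm.MotionError and nothing moves.
- sign_off(): hands the job in; it is judged then, once.
The state is a dict: "time": time; "joint_pos": joint angles; "joint_velocities": joint speeds; "tau": joint torques, N m; "ee_pos": TCP position; "eef_rot": TCP orientation; "force": force on the tool from outside, world axes, zero at the start; "moment": the same for the moment, N m; "gripper_width": opening from 0.0 (shut) to 1.0 (fully open); "grip_force": force on a finger pad.
Only numpy, scipy, OpenCV 4.12 (cv2) and the standard library are available. Lean on these libraries where they do the work, as an engineer would, in place of code of your own. Each camera call takes 0.05 s, during which the arm holds its last target. There are 200 camera calls.

### The job

Build the stall kit up into one carrying column on the case that already stands in the middle of the bench: the deep case goes on first, and the shallow case with the carrying handle goes on top of it. Each case is hooked in at the back - tilt it back-end down, slide its tongue right in under the keeper lip of the case below - then its front is lowered behind the rim and pressed down until the sprung clip below snaps over its catch, so that it sits flat and square. Leave the two spice jars and the garlic behind it where they are.

Things in the scene. Friction and masses are not known exactly. Their poses are not given: they have to be found in the camera images.
- bottom_case: Lowest case: closed white plastic, on rubber feet, holds fast on the bench. Shell 128 (x) x 64 (y) mm, lid top 56 mm above the origin (centre of the underside, z up). Front (steel clip) at -x, back (keeper) at +x, away from the robot. A case stacked on it has its yaw and its origin straight above, at lid height, with 0.5 mm play at the rim, 1 mm at the keeper wall and 1.5 mm sideways.
- deep_case: Deep loose case: closed white plastic, shell 128 (x) x 64 (y) x 56 mm high, about 0.36 kg, upright. Origin: centre of the underside; z up; front at -x, back at +x. Lid, keeper, rim and clip are the same as the bottom case's. Long sides plain and flat, 64 mm apart: grip there.
- handle_case: Shallow loose case: closed white plastic, shell 128 (x) x 64 (y) x 38 mm, about 0.28 kg, with a fixed steel bow handle lengthwise on its lid: bar 11 mm thick, x -28 to 28 mm, top 62.5 mm above the underside, ends at x = +-36 mm. Nothing can hook on its lid. Origin: centre of the underside; z up; tongue end at +x. Plain flat sides 64 mm apart.
- bottom_keeper (a point): Keeper of the bottom case: centre of the front lower edge of its overhanging lip, x = 69 mm, 8.5 mm above the lid. The lip is 4.5 mm thick and reaches back to a wall (inner face x = 76.5, outer 80.5 mm); the floor under it is level with the lid; cheeks at the sides, 43 mm apart. A tongue cannot come in from above, only from the front, under the lip.
- deep_keeper (a point): The same point of the same keeper on the deep case: x = 69 mm, 8.5 mm above its lid.
- bottom_rim (a point): Front rim of the bottom case's lid: centre between its two upstands (|y| = 14 to 32 mm), on their inner upper edge, x = -64.5 mm, 5.5 mm above the lid; 4 mm thick. The front foot of the stacked case drops behind it, so a case cannot be slid in flat. The same rim is on the deep case.
- deep_tongue (a point): Tip of the hook tongue at the back of the deep case's foot: x = 75.5, z = 2.2 mm in its case. The tongue is 4 mm thick (z 0.2 to 4.2 mm), 40 mm wide, and 33 mm wide over its last 6 mm. Tilted 12 degrees back-end down it passes under a keeper lip with some 2 mm to spare, and the front of the foot just clears the clip below; much less or more tilt strikes one of them.
- handle_tongue (a point): The same tongue of the handle case: tip at x = 75.5, z = 2.2 mm in its case.
- deep_catch (a point): Catch rib at the front of the deep case's foot, 18 mm wide, z 5 to 9 mm; this is the centre of its front edge, x = -68.5, z = 7 mm in its case.
- handle_catch (a point): The same catch rib of the handle case: front edge x = -68.5, z = 7 mm in its case.
- bottom_clip (a joint): Sprung steel clip, front centre of the bottom case, 20 mm wide, pin at x = -72, z = 39 mm. 0 = upright; grows as its top is pushed forward. Its nose reaches x = -65 mm, underside 10 mm above the lid, with a sloped lead-in up to 23 mm. A catch pressed down (about 10 N at the case's front; weight alone will not do) pushes it out some 0.07 rad, then it snaps back over the catch.
- deep_clip (a joint): The same clip at the front of the deep case, for the case above it.
- spice_jar_1: Spice jar with dark lid, 45 mm wide, 105 mm high, behind the column; leave alone. Origin at its underside.
- spice_jar_2: Spice jar with dark lid, 44 mm wide, 96 mm high, behind the column; leave alone. Origin at its underside.
- garlic_1: Garlic bulb, 60 mm, left behind the column; leave alone. Origin at its underside.

How it is judged:
By the outcome, as a careful person would: the job done as asked, in the order asked, and still so for the second after the job is handed in, with the robot touching nothing.
It also fails if it takes over 58 s, if anything falls off the work surface, if the arm or the gripper's body presses on something with over 40 N, if the wrist force passes 120 N, or if a joint passes its speed limit or range.

## Working session

There is one attempt and no reset: what is moved stays moved. The work goes in short steps, each a Python script; the robot and the scene stay as the last script left them, time stands still between calls to the robot, and variables do not carry over. Pictures are saved under pics/ and viewed, at most 10 in all, crops included, and the job is handed in when it is done.

```bash
ls; mkdir -p pics; python3 - <<'E'
from station import *
import cv2,numpy as np
for n in ("scene","top"):
    im,d=get_image(n); cv2.imwrite(f"pics/{n}0.png",im); np.save(f"pics/{n}0.npy",d)
    c=calibration(n); print(n,c["intrinsics"],np.round(c["extrinsics"],4).tolist())
print(calibration("wrist"))
print(readout.get_state())
E
```

```text
pics
scene [[453.44000436   0.         313.222454  ]
 [  0.         453.44000436 243.91944687]
 [  0.           0.           1.        ]] [[-0.5524, -0.3655, 0.7492, -0.2066], [-0.8336, 0.245, -0.4951, 0.5644], [-0.0026, -0.898, -0.44, 0.4944], [0.0, 0.0, 0.0, 1.0]]
top [[609.89722194   0.         319.71350147]
 [  0.         609.89722194 245.87063575]
 [  0.           0.           1.        ]] [[0.0194, -0.9973, 0.0705, 0.4146], [-0.9997, -0.0202, -0.0115, 0.086], [0.0129, -0.0702, -0.9974, 1.3863], [0.0, 0.0, 0.0, 1.0]]
{'intrinsics': array([[345.19025893,   0.        , 321.15949662],
       [  0.        , 345.19025893, 241.48846313],
       [  0.        ,   0.        ,   1.        ]]), 'tool_from_camera': array([[-4.77234198e-04, -9.50614043e-01, -3.10375117e-01,
         7.98339787e-02],
       [ 9.99999392e-01, -1.44975818e-04, -1.09357303e-03,
        -3.44495757e-04],
       [ 9.94568997e-04, -3.10375450e-01,  9.50613534e-01,
        -1.78500045e-01],
       [ 0.00000000e+00,  0.00000000e+00,  0.00000000e+00,
         1.00000000e+00]])}
{'time': 0.1, 'joint_pos': array([-1.47242767e+00,  3.13384861e-01,  1.49833874e+00, -1.18004918e-05,
        1.33098358e+00, -2.23367963e-01]), 'joint_velocities': array([ 0.00100715, -0.00055853, -0.00193667, -0.00082641,  0.00039955,
       -0.00109127]), 'tau': array([ 2.13448133e-03, -4.12899113e+01, -2.60145825e+01, -2.01853977e-04,
        2.99092062e-03,  1.10957123e-05]), 'ee_pos': array([ 0.16598794, -0.49779851,  0.19530544]), 'eef_rot': array([ 9.87088195e-01,  1.60176727e-01,  2.90868137e-05, -5.56535524e-04]), 'force': array([-0.87315656, -0.82745339, -0.32211624]), 'moment': array([-0.01150933, -0.03972435,  0.02234936]), 'grip_force': 0.0, 'gripper_width': 0.9987352884425592}
```

View pics/scene0.png

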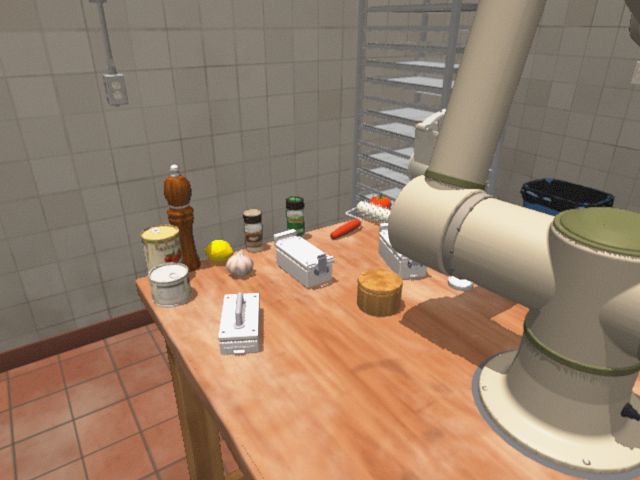

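View pics/top0.png

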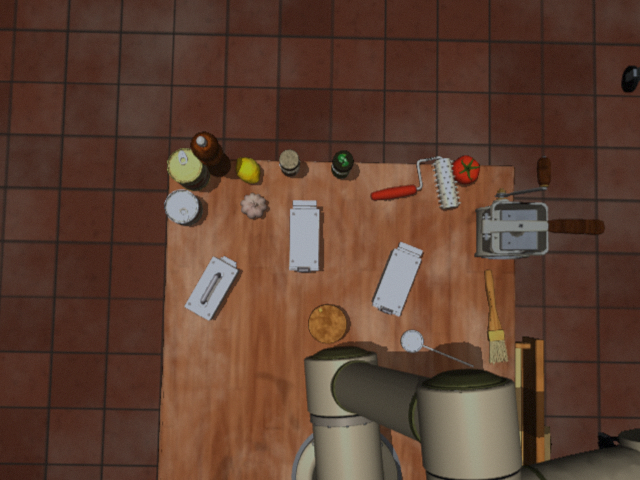

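The scene view shows three white cases. In the top image the bottom case is at (305,236) with its keeper up/away. The deep case is at (398,279), with its clip at (387,312) and keeper at (410,247). The handle case is at (213,288), with its tongue probably at (229,262). The jars are at (289,163) and (342,163), and the garlic is at (254,206). Next I'll take close wrist views of the bottom and deep cases.

```bash
cat > h.py <<'E'
from station import *
import cv2, numpy as np
from scipy.spatial.transform import Rotation as R
def topworld(u,v,z):
    c=calibration("top");K=c["intrinsics"];E=c["extrinsics"]
    d=E[:3,:3]@np.linalg.inv(K)@[u,v,1.]; o=E[:3,3]
    return o+d*(z-o[2])/d[2]
def quat(yaw,pitch=0.):
    # tool down, tool x along case x (yaw), tilted back-end (+x) down by pitch
    return (R.from_euler('z',yaw)*R.from_euler('y',pitch)*R.from_euler('x',np.pi)).as_quat()
def cloud(name="wrist",save=None):
    s=readout.get_state(); im,d=get_image(name); c=calibration(name)
    K=c["intrinsics"]
    if name=="wrist":
        T=np.eye(4);T[:3,:3]=R.from_quat(s["eef_rot"]).as_matrix();T[:3,3]=s["ee_pos"]; T=T@c["tool_from_camera"]
    else: T=c["extrinsics"]
    v,u=np.mgrid[:480,:640]
    P=np.stack([(u-K[0,2])/K[0,0]*d,(v-K[1,2])/K[1,1]*d,d],-1)
    W=P@T[:3,:3].T+T[:3,3]; W[d==0]=np.nan
    if save: cv2.imwrite(f"pics/{save}.png",im); np.savez(f"pics/{save}.npz",W=W,im=im,T=T,K=K)
    return im,W
def fit(W,lid,cxy,keeper=True,rad=.1,yaw0=0.):
    near=np.hypot(W[...,0]-cxy[0],W[...,1]-cxy[1])<rad
    m=(near&(abs(W[...,2]-lid)<.0035)).astype(np.uint8)
    n,lab,st,_=cv2.connectedComponentsWithStats(m); m=lab==1+np.argmax(st[1:,4])
    p=W[m][:,:2]; yaw=yaw0
    for _ in range(4):   # sides: per x-bin extremes in y
        a=(p-cxy)@np.array([[np.cos(yaw),-np.sin(yaw)],[np.sin(yaw),np.cos(yaw)]])
        k=np.round(a[:,0]/.002).astype(int); e=[]
        for i in range(-24,25):
            q=a[k==i,1]
            if len(q)>10: e.append((i*.002,q.min(),q.max()))
        e=np.array(e); c=np.polyfit(e[:,0],(e[:,1]+e[:,2])/2,1); yaw+=np.arctan(c[0])
    y0=c[1]; w=np.median(e[:,2]-e[:,1])
    rot=np.array([[np.cos(yaw),-np.sin(yaw)],[np.sin(yaw),np.cos(yaw)]])
    xs=a[abs(a[:,1]-y0)>.024,0] if True else 0
    xr=np.percentile(xs,[.5,99.5])
    b=(W[near]-[*cxy,0]); bx=b[:,:2]@rot; kp=bx[(abs(b[:,2]-lid-.013)<.003)&(abs(bx[:,1]-y0)<.02)&(bx[:,0]>.05)]
    kx=np.percentile(kp[:,0],[2,98]) if len(kp)>20 else None
    return dict(yaw=yaw,w=w,y0=y0,xr=xr,kx=kx,rot=rot,z=np.median(W[m][:,2]),cxy=np.array(cxy))
E
python3 - <<'E'
from h import *
W=cloud("top")[1]
for n,a,b,l in (("bottom",(305,206),(305,268),.056),("deep",(387,308),(408,250),.056),("handle",(200,315),(227,263),.038)):
    A=topworld(*a,l);B=topworld(*b,l);d=B-A; print(n,(A+B)/2,np.degrees(np.arctan2(d[1],d[0])))
ok=W[...,2]; 
for y in np.arange(-.5,.5,.1): print(round(y,1),[round(float(np.nanmax(np.where((abs(W[...,1]-y)<.05)&(abs(W[...,0]-x)<.05),ok,np.nan))),2) for x in np.arange(.3,.71,.1)])
s=readout.get_state(); p=s["ee_pos"]; p[2]=.33
arm.move_straight(p,velocity=.25)
c=topworld(397,279,.056); arm.reach([c[0],c[1],.126],quat(np.radians(-18.4)))
arm.dwell(.15)
cloud(save="w_deep"); print(readout.get_state()["time"])
c=topworld(305,237,.056); arm.move_straight([c[0]-.02,c[1],.20],velocity=.25,frame=quat(.02))
arm.reach([c[0],c[1],.126],quat(.02)); arm.dwell(.15)
im,W=cloud(save="w_bot"); s=readout.get_state(); print(s["time"],s["joint_pos"])
E
```

```text
bottom [0.52765772 0.10319886 0.056     ] -178.79267494015045
deep [ 0.43982525 -0.10057603  0.056     ] -19.30136792968257
handle [0.4102066  0.30217134 0.038     ] -25.783943757020868
-0.5 [-0.05, nan, nan, nan, nan]
-0.4 [0.02, 0.01, 0.33, 0.26, 0.26]
-0.3 [0.02, 0.02, 0.32, 0.27, 0.26]
-0.2 [0.66, 0.01, 0.3, 0.28, 0.06]
-0.1 [0.68, 0.08, 0.07, 0.04, 0.03]
-0.0 [0.64, 0.07, 0.01, 0.02, 0.11]
0.1 [0.27, 0.07, 0.08, 0.08, 0.1]
0.2 [0.01, 0.01, 0.01, 0.06, 0.1]
0.3 [0.04, 0.07, 0.05, 0.11, 0.24]
0.4 [0.01, 0.04, 0.01, 0.12, 0.12]
2.9333
4.6 [-2.51609621e-02  4.00812163e-01  1.55835364e+00 -2.26359740e-05
  1.17910879e+00  1.52586578e+00]<stdin>:6: RuntimeWarning: All-NaN slice encountered
```

```bash
python3 - <<'E'
from h import *
a=[np.load(f"pics/{n}.npz") for n in ("w_bot","w_deep")]
cv2.imwrite("pics/w2.png",np.hstack([x["im"][60:460,120:520] for x in a]))
for x,c in zip(a,(topworld(305,237,.056),topworld(397,279,.056))):
    W=x["W"]; m=np.hypot(W[...,0]-c[0],W[...,1]-c[1])<.03; print(np.nanpercentile(W[m][:,2],[5,50,95]))
    l=np.nanmedian(W[m][:,2])
    f=fit(W,l,c[:2]); print({k:(np.round(v,4) if v is not None else v) for k,v in f.items()}, np.degrees(f["yaw"]))
E
```

```text
[0.05589716 0.24652036 0.25922209]Traceback (most recent call last):
  File "<stdin>", line 7, in <module>
  File "h.py", line 37, in fit
    xr=np.percentile(xs,[.5,99.5])
    return _quantile_unchecked(
        a, q, axis, out, overwrite_input, method, keepdims, weights)
    return _ureduce(a,
                    func=_quantile_ureduce_func,
    ...<5 lines>...
                    overwrite_input=overwrite_input,
                    method=method)
    r = func(a, **kwargs)
    result = _quantile(arr,
                       quantiles=q,
    ...<2 lines>...
                       out=out,
                       weights=wgt)
    slices_having_nans = np.isnan(arr[-1, ...])
                                  ~~~^^^^^^^^^
IndexError: index -1 is out of bounds for axis 0 with size 0
```

View pics/w2.png

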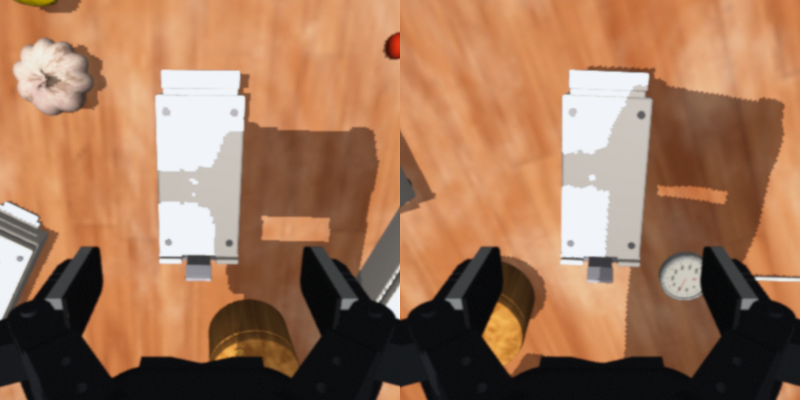

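Both cases are seen squarely, lids about 85 px wide (bottom-case crop x 157–243, deep 562–650). Both keepers are at the top, away from the robot, and both clips at the bottom. Next I'll fit the lids from the depth data.

```bash
cat >> h.py <<'E'
def bias(f,T,pts):  # world points -> tool-frame, unused helper
    return None
def show(f): print({k:np.round(f[k],4).tolist() for k in ("yaw","w","y0","z","xr") }, "kx",f["kx"], "deg",round(np.degrees(f["yaw"]),2))
def edges(im,T,K,lid,cxy,yaw):
    """lid side edges by rectifying the image on the lid plane (1 px = 0.25 mm)"""
    s=.00025; N=400; M=720
    ys,xs=np.mgrid[:M,:N]; X=(M/2-ys)*s; Y=(N/2-xs)*s
    Wp=np.stack([cxy[0]+X*np.cos(yaw)-Y*np.sin(yaw),cxy[1]+X*np.sin(yaw)+Y*np.cos(yaw),np.full(X.shape,lid)],-1)
    C=(Wp-T[:3,3])@T[:3,:3]; u=K[0,0]*C[...,0]/C[...,2]+K[0,2]; v=K[1,1]*C[...,1]/C[...,2]+K[1,2]
    return cv2.remap(im,u.astype(np.float32),v.astype(np.float32),cv2.INTER_CUBIC)
E
python3 - <<'E'
from h import *
out=[]
for n,c,y in (("w_bot",topworld(305,237,.056),.02),("w_deep",topworld(397,279,.056),-.32)):
    x=np.load(f"pics/{n}.npz");W=x["W"]; m=(np.hypot(W[...,0]-c[0],W[...,1]-c[1])<.03)&(W[...,2]<.08)
    l=np.nanmedian(W[m][:,2]); print(n,c,l,np.nanstd(W[m&(abs(W[...,2]-l)<.003)][:,2]))
    f=fit(W,l,c[:2],yaw0=y); show(f)
    ctr=c[:2]+f["rot"]@[0,f["y0"]]
    out.append(edges(x["im"],x["T"],x["K"],l,ctr,f["yaw"])); print("ctr for rect",ctr)
cv2.imwrite("pics/rect.png",np.hstack(out)[::1][60:660])
E
```

```text
w_bot [0.52741399 0.10319373 0.056     ] 0.056450321824400795 0.0006594702281833016
{'yaw': 0.0094, 'w': 0.0632, 'y0': 0.0017, 'z': 0.0564, 'xr': [-0.0654, 0.0656]} kx [0.06845766 0.07973158] deg 0.54
ctr for rect [0.52739776 0.10492504]
w_deep [ 0.43957709 -0.09940391  0.056     ] 0.05644182759115657 0.0006551873908929982
{'yaw': -0.3599, 'w': 0.0634, 'y0': -0.0018, 'z': 0.0564, 'xr': [-0.0668, 0.0641]} kx [0.06705944 0.07817201] deg -20.62
ctr for rect [ 0.43893958 -0.10109808]
```

View pics/rect.png

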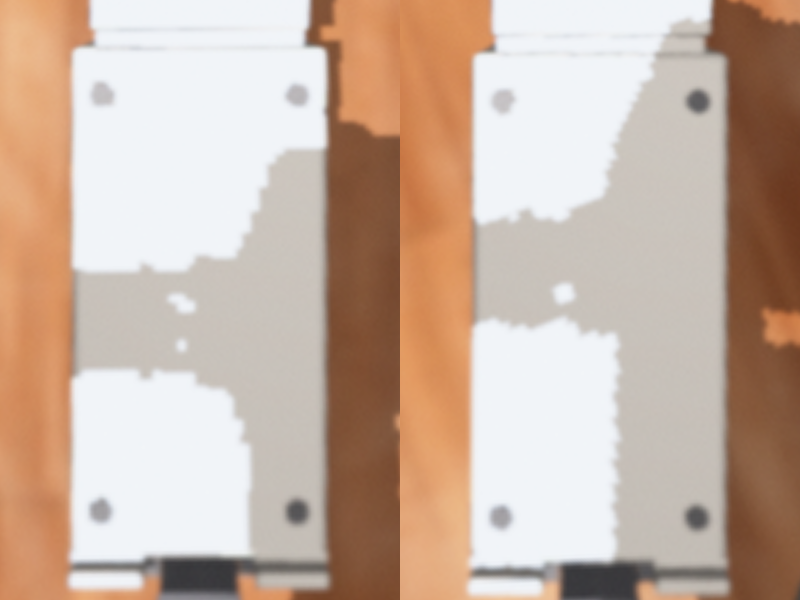

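```bash
cat >> h.py <<'E'
def place(B,yaw,c,pitch,g):
    """B: world point of lid frame; c: case origin (x,y,z) in it -> TCP pos, quat"""
    p=np.array(B)+R.from_euler('z',yaw).apply(np.array(c)+R.from_euler('y',pitch).apply(g))
    return p,quat(yaw,pitch)
BOT=np.array([.5268,.1051,.056]); BYAW=.007
E
python3 - <<'E'
from h import *
D=np.array([.43688,-.1003,0]);yaw=-.365; g=np.array([-.012,0,.008])
p,q=place(D,yaw,[0,0,0],0,g)
up=p+[0,0,.10]
arm.reach(up,q); arm.move_straight(p,velocity=.12)
jaws.grip(0.3,80); s=readout.get_state(); print(s["time"],s["gripper_width"],s["grip_force"],s["ee_pos"]-p,s["force"])
arm.move_straight(p+[0,0,.14],velocity=.15); arm.dwell(.2)
s=readout.get_state(); print(s["time"],s["force"],s["moment"],s["eef_rot"],q)
im,W=cloud(save="held1")
E
```

```text
6.85 0.7166884006100761 83.45559239387512 [ 0.00042698 -0.00023754  0.00134885] [-4.60284104  1.42922121 15.38663682]
8.1333 [-0.88729279 -0.2447398  -2.85796087] [0.04583302 0.01742579 0.03339845] [ 9.83389756e-01 -1.81505295e-01 -6.14160222e-04 -1.98244158e-04] [ 9.83393045e-01 -1.81488621e-01 -1.11129729e-17  6.02154572e-17]
```

View pics/held1.png

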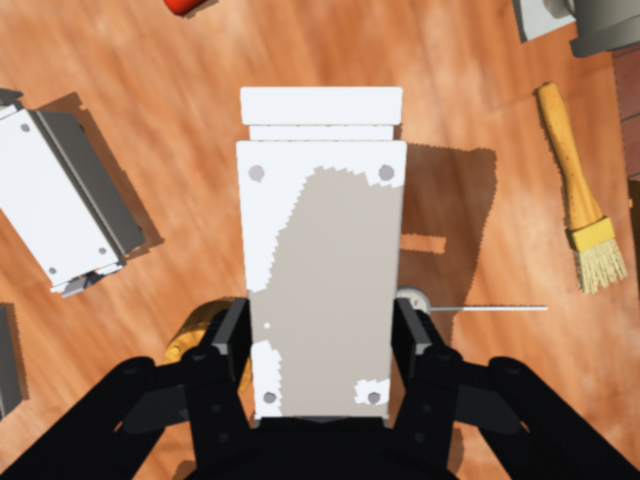

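The deep case is held square. Lid dots are at (256,173), (386,173), (270,398) and (374,398), so I can get its pose in the tool frame from them.

```bash
python3 - <<'E'
from h import *
x=np.load("pics/held1.npz"); K,T=x["K"],x["T"]; c=calibration("wrist")["tool_from_camera"]
Tt=T@np.linalg.inv(c); W=x["W"]
P=(W-Tt[:3,3])@Tt[:3,:3]
for u,v in ((256,173),(386,173),(270,398),(374,398)): print(np.nanmedian(P[v-2:v+3,u-2:u+3].reshape(-1,3),0).round(4))
m=np.zeros((480,640),bool); m[150:400,270:375]=1
q=P[m]; A=np.c_[q[:,:2],np.ones(len(q))]; print("lid plane",np.linalg.lstsq(A,q[:,2],rcond=None)[0])
# bottom: dots in its own view (rect px -> tool frame) for the same quantity
x=np.load("pics/w_bot.npz"); print("T bot view cam",x["T"][:3,3])
E
```

```text
[ 0.0638 -0.0248 -0.0475]
[ 0.0637  0.0238 -0.0473]
[-0.04   -0.0244 -0.0481]
[-0.0407  0.0242 -0.0476]
 ** On entry to DLASCL parameter number  4 had an illegal value
 ** On entry to DLASCL parameter number  4 had an illegal valueTraceback (most recent call last):
  File "<stdin>", line 7, in <module>
    x, resids, rank, s = _umath_linalg.lstsq(a, b, rcond,
                         ~~~~~~~~~~~~~~~~~~~^^^^^^^^^^^^^
                                             signature=signature)
                                             ^^^^^^^^^^^^^^^^^^^^
    raise LinAlgError("SVD did not converge in Linear Least Squares")
numpy.linalg.LinAlgError: SVD did not converge in Linear Least Squares
```

```bash
sed -i 's/^BOT=.*/BOT=np.array([.5268,.1048,.056]); BYAW=.005/' h.py
cat >> h.py <<'E'
mm=1e-3
TILT=np.radians(12)
def go(B,yaw,c,pitch,g,v=.05):
    p,q=place(B,yaw,np.array(c)*mm,pitch,g); arm.move_straight(p,velocity=v,frame=q); return p
def st(tag,F0=0,p=None):
    s=readout.get_state(); print(tag,round(s["time"],2),"F",np.round(s["force"]-F0,1),"M",np.round(s["moment"],2),"err mm",None if p is None else np.round((s["ee_pos"]-p)/mm,2)); return s
def insert(B,yaw,g,maxx=3.5,fstop=7):
    p,q=place(B,yaw,np.array([-25,0,50])*mm,TILT,g); arm.reach(p,q); 
    p=go(B,yaw,[-14,0,18],TILT,g,.1); arm.dwell(.15); F0=st("pre",0,p)["force"]
    Rz=R.from_euler('z',yaw)
    for x in [-11,-8,-5,-3,-1.5]+list(np.arange(-.5,maxx+.01,.5)):
        p=go(B,yaw,[x,0,16.5],TILT,g,.03); s=readout.get_state(); f=Rz.inv().apply(s["force"]-F0)
        print(x,np.round(f,1),np.round(Rz.inv().apply(s["ee_pos"]-p)/mm,2))
        if abs(f).max()>fstop: break
    st("end"); return x,F0
E
python3 - <<'E'
from h import *
g=np.array([-.0117,0,.0086])
insert(BOT,BYAW,g)
cloud(save="ins1"); cv2.imwrite("pics/ins1s.png",get_image("scene")[0])
E
```

```text
pre 9.7 F [ 0.4  0.4 -2.8] M [-0.03 -0.14 -0.02] err mm [ 0.18 -0.09  0.54]
-11 [-0.3 -0.  -0.5] [0.16 0.01 0.06]
-8 [-1.2 -0.3 -0.7] [ 0.17 -0.   -0.02]
-5 [-1.3 -0.5 -0.1] [ 0.17 -0.03 -0.04]
-3 [ 0.3 -1.3 -0.5] [ 0.08 -0.   -0.04]
-1.5 [-0.6 -0.7 -0.6] [ 0.09 -0.03 -0.03]
-0.5 [-1.3 -0.1 -0.5] [ 0.05 -0.01 -0.  ]
0.0 [ 0.2  0.5 -0.1] [ 0.   -0.02 -0.01]
0.5 [-0.  -0.3  0.4] [ 0.01  0.   -0.01]
1.0 [ 0.  -1.8 -0.9] [ 0.02  0.01 -0.02]
1.5 [-0.8 -0.3 -0.6] [ 0.03  0.   -0.  ]
2.0 [-1.2 -1.9  1.4] [-0.13  0.01  0.01]
2.5 [-5.5 -0.8  4.1] [-0.42  0.03  0.13]
3.0 [-7.8 -0.2  5. ] [-0.77  0.03  0.26]
end 12.96 F [-7.4  0.2  2.3] M [-0.02  1.24 -0.02] err mm None
```

Clean wall contact at x0 ≈ 2 mm, close to the 1.8 mm predicted. Now I'll back off slightly, lower the front and press.

```bash
cat >> h.py <<'E'
def lower(B,yaw,g,F0,xt=1.2,xf=.45):
    Rz=R.from_euler('z',yaw)
    def step(x,z,a,v):
        p=go(B,yaw,[x,0,z],np.radians(a),g,v); s=readout.get_state()
        f=Rz.inv().apply(s["force"]-F0); print(a,round(z,1),np.round(f,1),np.round(Rz.inv().apply(s["ee_pos"]-p)/mm,2),round(s["time"],2)); return f
    for a in (12,9,7,5,3.5,2,1,0):
        f=step(xf+(xt-xf)*a/12,75.5*np.sin(np.radians(a))+.5*(a>0)*1.0,a,.04)
        if abs(f).max()>60: print("STOP"); return
    for z in (-.7,-1.4,-2.1,-2.8,-3.5):
        f=step(xf,z,0,.02)
        if f[2]>35: break
E
python3 - <<'E'
from h import *
g=np.array([-.0117,0,.0086])
lower(BOT,BYAW,g,np.array([.4,.4,-2.8]))
arm.dwell(.2); st("end"); cloud(save="low1"); cv2.imwrite("pics/low1s.png",get_image("scene")[0])
E
```

```text
12 16.2 [-0.7 -0.7  1.3] [ 0.3   0.   -0.04] 13.31
9 12.3 [-1.9 -0.2  0.9] [0.02 0.08 0.12] 13.57
7 9.7 [-3.4  0.4  3. ] [0.06 0.06 0.19] 13.82
5 7.1 [-4.2  1.2  2.8] [0.02 0.05 0.21] 14.07
3.5 5.1 [-3.1  0.8  3.8] [0.19 0.03 0.37] 14.32
2 3.1 [-4.1  0.1 -1.1] [-0.14 -0.   -0.16] 14.57
1 1.8 [-3.7  0.8  3.7] [-0.   -0.01  0.  ] 14.82
0 0.0 [-5.6  1.3  9.5] [ 0.3  -0.01  0.86] 15.07
0 -0.7 [-10.1   0.4  16. ] [0.33 0.   1.55] 15.32
0 -1.4 [-12.6  -0.5  23.7] [ 0.36 -0.    2.19] 15.57
0 -2.1 [-15.5   0.2  29.8] [0.39 0.   2.84] 15.82
0 -2.8 [-17.7  -0.3  36.1] [ 0.41 -0.    3.51] 16.07
end 16.27 F [-17.6   0.4  33.6] M [0.01 2.95 0.11] err mm None
```

```bash
python3 - <<'E'
from h import *
s=readout.get_state(); print("tool pitch dev deg",np.degrees((R.from_quat(quat(BYAW)).inv()*R.from_quat(s["eef_rot"])).as_rotvec()))
g=np.array([-.0117,0,.0086])
go(BOT,BYAW,[.45,0,.6],0,g,.03); st("relax")
jaws.grip(1.0)
p,q=place(BOT,BYAW,np.array([0,0,126])*mm,0,[0,0,0]); arm.move_straight(p,velocity=.15,frame=q); arm.dwell(.2)
im,W=cloud(save="seat1"); st("view")
x0=BOT[:2]; d=(W[...,:2]-x0)@np.array([[np.cos(BYAW),-np.sin(BYAW)],[np.sin(BYAW),np.cos(BYAW)]])
ok=(W[...,2]>.09)&(W[...,2]<.13)&(abs(d[...,1])<.028)
for x in np.arange(-.075,.0851,.01):
    k=ok&(abs(d[...,0]-x)<.004); print(int(x*1000),k.sum(),np.round(np.nanmedian(W[k][:,2])*1e3,2) if k.sum() else None)
f=fit(np.where(W[...,2:]<.15,W,np.nan),.1125,x0,yaw0=BYAW); show(f)
x=np.load("pics/seat1.npz"); cv2.imwrite("pics/seat1c.png",np.hstack([cv2.resize(im[80:440,180:460],None,fx=1.4,fy=1.4)[:500], edges(im,x["T"],x["K"],.112,BOT[:2],BYAW)[100:604]]))
E
```

```text
tool pitch dev deg [-0.02228855  0.05544827 -0.02104093]
relax 16.63 F [-5.6  0.1  6.5] M [-0.03  0.85  0.06] err mm None
view 18.19 F [-0.5 -0.5  0.7] M [-0.04  0.02  0.02] err mm None
-75 30 101.32
-65 606 116.94
-55 609 112.47
-45 645 112.44
-35 662 112.41
-25 681 112.46
-15 700 112.44
-5 742 112.48
4 769 112.39
14 782 112.38
24 833 112.46
34 851 112.42
44 907 112.46
54 888 112.48
64 937 112.28
74 1036 125.41
84 0 None
{'yaw': 0.0055, 'w': 0.0632, 'y0': 0.0003, 'z': 0.1124, 'xr': [-0.0639, 0.0667]} kx [0.06975549 0.08097803] deg 0.32Traceback (most recent call last):
  File "<stdin>", line 13, in <module>
    return _nx.concatenate(arrs, 1, dtype=dtype, casting=casting)
           ~~~~~~~~~~~~~~~^^^^^^^^^^^^^^^^^^^^^^^^^^^^^^^^^^^^^^^
ValueError: all the input array dimensions except for the concatenation axis must match exactly, but along dimension 0, the array at index 0 has size 500 and the array at index 1 has size 504
```

View pics/low1s.png

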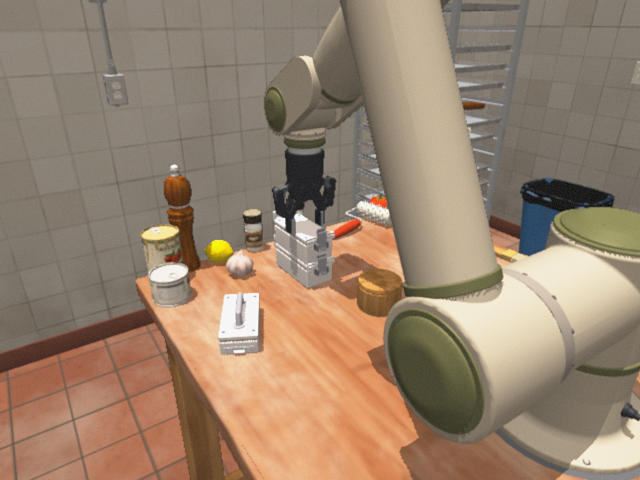

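The deep case sits dead flat: its lid is 112.4 mm from end to end with nothing touching it, so it is latched. The scene view shows it squarely on the bottom case. Next is the handle case.

```bash
python3 - <<'E'
from h import *
c=np.array([.4102,.3022]); yaw=np.radians(-25.8)
arm.reach([*c,.126],quat(yaw)); arm.dwell(.15)
im,W=cloud(save="w_han"); st("t"); W=np.where(W[...,2:]<.08,W,np.nan)
f=fit(W,.0384,c,yaw0=yaw); show(f)
x=np.load("pics/w_han.npz"); ctr=c+f["rot"]@[0,f["y0"]]; print(ctr)
cv2.imwrite("pics/rect_h.png",np.hstack([edges(im,x["T"],x["K"],.0384,ctr,f["yaw"])[60:660],im[:,120:520][:480].copy() if 0 else cv2.resize(im[0:480,160:480],(400,600))]))
E
```

```text
t 19.32 F [-0.   0.2 -0.1] M [-0.03  0.04  0.02] err mm None
{'yaw': -0.493, 'w': 0.0634, 'y0': 0.0061, 'z': 0.0385, 'xr': [-0.0632, 0.0625]} kx None deg -28.25
[0.41309131 0.30758111]
```

View pics/rect_h.png

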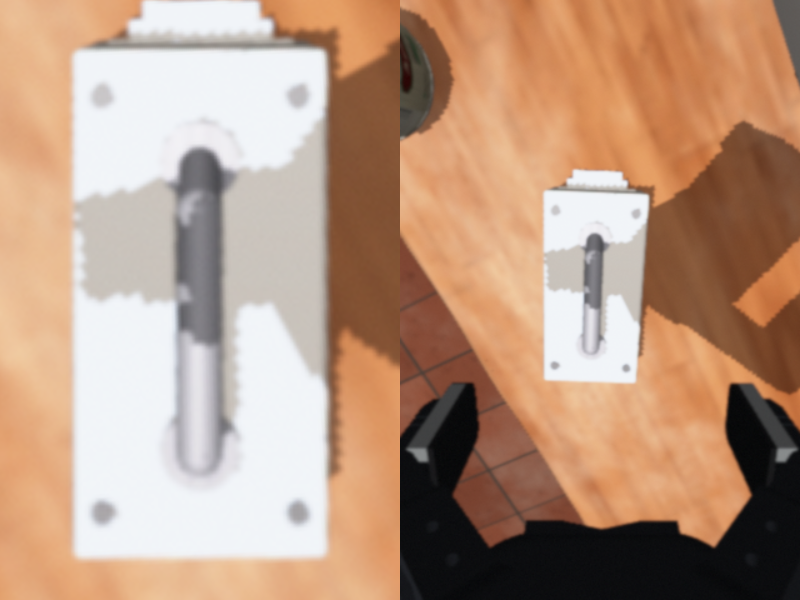

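```bash
python3 - <<'E'
from h import *
H=np.array([.4125,.3079,0]);yaw=-.493; g=np.array([-.012,0,.003])
p,q=place(H,yaw,[0,0,0],0,g)
arm.reach(p+[0,0,.09],q); arm.move_straight(p,velocity=.12)
jaws.grip(0.3,80); s=st("grip",0,p); print(s["gripper_width"],s["grip_force"])
arm.move_straight(p+[0,0,.16],velocity=.15); arm.dwell(.2); s=st("up")
im,W=cloud(save="held2"); e=s["ee_pos"]; Wm=np.where(W[...,2:]<e[2]+.05,W,np.nan)
o=e[:2]-R.from_euler('z',yaw).apply(g)[:2]
d=np.linalg.norm(Wm[...,:2]-o,axis=-1)<.05; l=e[2]+.035
k=d&(abs(Wm[...,2]-l)<.006); z=np.median(Wm[k][:,2]); print("lid above TCP mm",(z-e[2])*1e3)
f=fit(Wm,z,o,yaw0=yaw); show(f)
E
```

```text
grip 21.09 F [ 0.5  0.5 -0. ] M [-0.03  0.09 -0.03] err mm [0.01 0.01 0.03]
0.29938410336583937 0.0
up 22.51 F [ 0.6 -0.7  0.5] M [0.02 0.04 0.04] err mm None
lid above TCP mm 39.25473311524369h.py:33: RankWarning: Polyfit may be poorly conditioned
  e=np.array(e); c=np.polyfit(e[:,0],(e[:,1]+e[:,2])/2,1); yaw+=np.arctan(c[0])
Traceback (most recent call last):
  File "h.py", line 37, in fit
    xr=np.percentile(xs,[.5,99.5])
IndexError: index -1 is out of bounds for axis 0 with size 0
```

View pics/held2.png

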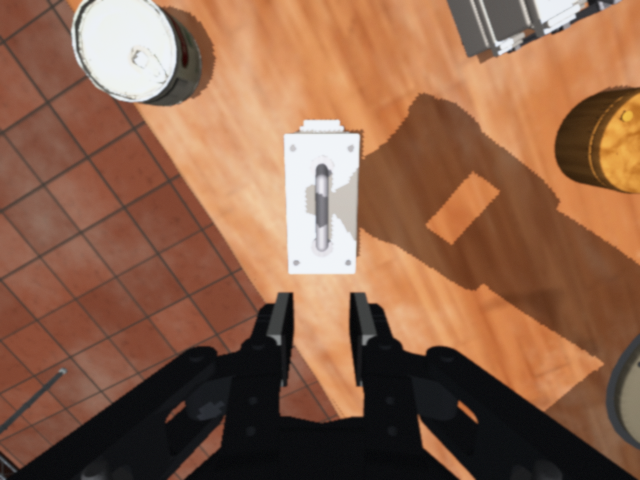

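The jaws closed above the case, and the picture shows it untouched on the bench (rows 133–273). I'll check where the fingertips really are in the tool frame from the depth data.

```bash
python3 - <<'E'
from h import *
c=calibration("wrist")["tool_from_camera"]
for n in ("seat1","held1","held2"):
    x=np.load(f"pics/{n}.npz"); Tt=x["T"]@np.linalg.inv(c); P=(x["W"]-Tt[:3,3])@Tt[:3,:3]
    m=(x["im"].max(-1)<130)&(P[...,2]<.02)&(abs(P[...,1])<.075)&(abs(P[...,1])>.005)&(P[...,2]>-.12)&(abs(P[...,0])<.03)
    q=P[m]; print(n,len(q),"tip z pct",np.percentile(q[:,2],[50,90,97,99.5,100]).round(4)); t=q[q[:,2]>np.percentile(q[:,2],85)]
    print("  x",np.percentile(t[:,0],[2,98]).round(4),"|y|",np.percentile(abs(t[:,1]),[2,50,98]).round(4))
x=np.load("pics/held2.npz"); o=np.array([.4125,.3079])
f=fit(np.where(x["W"][...,2:]<.08,x["W"],np.nan),.0385,o,yaw0=-.493); show(f); print(np.degrees(f["yaw"]))
print(readout.get_state()["ee_pos"], readout.get_state()["eef_rot"],quat(-.493), arm.grasp_offset)
E
```

```text
seat1 39544 tip z pct [-0.1052 -0.0751 -0.0603 -0.0525 -0.0476]
  x [-0.01    0.0113] |y| [0.0421 0.0431 0.0556]
held1 38958 tip z pct [-0.1027 -0.0744 -0.0568 -0.0483 -0.0442]
  x [-0.0097  0.0124] |y| [0.03   0.0323 0.0488]
held2 40056 tip z pct [-0.1036 -0.0778 -0.0551 -0.0437 -0.0355]
  x [-0.0092  0.0133] |y| [0.0125 0.0174 0.0382]
{'yaw': -0.4916, 'w': 0.063, 'y0': -0.0001, 'z': 0.0385, 'xr': [-0.0632, 0.0628]} kx None deg -28.17
-28.1681105082606
[0.40177991 0.31349819 0.16257163] [ 9.69773250e-01 -2.44007499e-01 -3.25451338e-04  2.78020381e-04] [ 9.69772399e-01 -2.44011257e-01 -1.49413803e-17  5.93814332e-17] 0.0187
```

The depth data puts the real fingertips about 35–48 mm behind the stated TCP: −48 open, −44 at 64 mm, −35 nearly shut. That explains why the deep case was gripped only near its top and the shallow one was missed. I'll regrip with the TCP about 36 mm lower, guarded by force.

```bash
cat > g2.py <<'E'
from h import *
H=np.array([.4125,.3079,0]);yaw=-.4925; g=np.array([-.012,0,-.033])
p,q=place(H,yaw,[0,0,0],0,g)
print(kinematics.solve_ik(p,q))
jaws.grip(1.0)
F0=readout.get_state()["force"]
for z,v in ((.003,.2),(-.012,.08),(-.024,.08),(-.033,.08)):
    p[2]=z; arm.move_straight(p,velocity=v,frame=q); s=st(z,F0,p)
    if abs(s["force"]-F0)[2]>8: raise SystemExit("contact")
jaws.grip(0.3,80); s=st("grip",F0,p); print(s["gripper_width"],s["grip_force"])
if s["grip_force"]<20: raise SystemExit("no grip")
arm.move_straight(p+[0,0,.18],velocity=.18); arm.dwell(.2); s=st("up",F0)
im,W=cloud(save="held3"); e=s["ee_pos"]; Wm=np.where(W[...,2:]<e[2]+.085,W,np.nan)
o=e[:2]-R.from_euler('z',yaw).apply(g)[:2]
l=e[2]+.071
k=(np.linalg.norm(Wm[...,:2]-o,axis=-1)<.06)&(abs(Wm[...,2]-l)<.006); z=np.nanmedian(Wm[k][:,2]); print("lid above TCP mm",(z-e[2])*1e3,k.sum())
E
python3 g2.py
```

```text
[ 4.32371468e-01  5.87127460e-01  1.77004468e+00 -4.44089210e-16
  7.84420512e-01  2.49566780e+00]
0.003 24.12 F [-0.5  0.1 -0.9] M [ 0.05 -0.03  0.01] err mm [0.57 0.28 0.9 ]
-0.012 24.45 F [-0.3 -0.9  0.2] M [ 0.01 -0.04 -0.02] err mm [0.   0.02 0.21]
-0.024 24.75 F [-0.1 -0.6 -0.9] M [-0.01 -0.04  0.02] err mm [-0.15 -0.08 -0.11]
-0.033 25.01 F [-0.7 -0.8 -0.9] M [0.   0.   0.01] err mm [-0.2  -0.1  -0.17]
grip 25.34 F [-1.7 -0.3  4.8] M [-0.23  0.28 -0.06] err mm [0.33 0.17 0.67]
0.7373086445040199 88.95878612995148
up 26.69 F [-1.2  0.2 -3.7] M [0.04 0.01 0.02] err mm None
lid above TCP mm 70.77432906725146 40910
```

```bash
python3 - <<'E'
from h import *
x=np.load("pics/held3.npz"); c=calibration("wrist")["tool_from_camera"]; Tt=x["T"]@np.linalg.inv(c)
P=(x["W"]-Tt[:3,3])@Tt[:3,:3]; m=(abs(P[...,2]+.0708)<.003)&(x["im"].min(-1)>150)&(abs(P[...,1])<.04)
q=P[m]; print("x",np.percentile(q[:,0],[.2,99.8]))
for a,b in ((.04,.06),(.06,.07),(-.06,-.03)):
    t=q[(q[:,0]>a)&(q[:,0]<b),1]; print(a,len(t),np.percentile(t,[.5,99.5]) if len(t) else None)
cv2.imwrite("pics/held3v.png",x["im"])
E
```

```text
x [-0.03133207  0.07536526]
0.04 10458 [-0.03156895  0.0304645 ]
0.06 6429 [-0.03144906  0.03046311]
-0.06 150 [-0.02982088  0.02880588]
```

View pics/held3v.png

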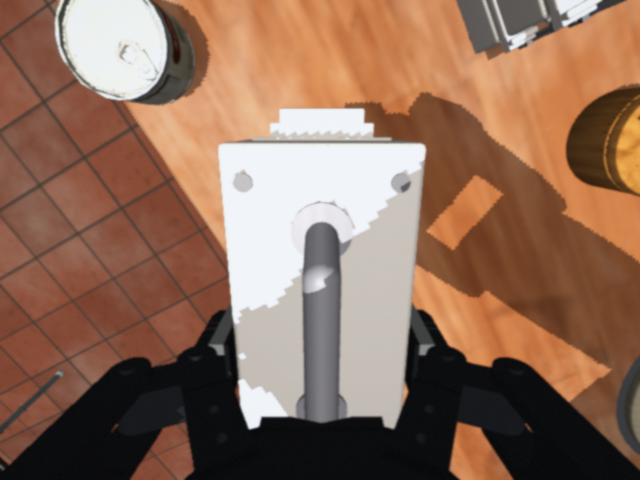

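Held square, with the back lid edge at row 145 and the tongue at the top. Now inserting it onto the deep case.

```bash
cat >> h.py <<'E'
B2=BOT+R.from_euler('z',.004).apply([.0006,0,.056]); Y2=.004; G2=np.array([-.0117,0,-.0322])
E
python3 - <<'E'
from h import *
x,F0=insert(B2,Y2,G2); print(x,F0.tolist())
E
```

```text
pre 28.3 F [ 0.2  0.3 -3.5] M [-0.07 -0.14  0.03] err mm [0.12 0.1  0.48]
-11 [-0.6 -1.7 -0.4] [ 0.12 -0.05  0.04]
-8 [-0.3 -1.4 -0.1] [ 0.16 -0.02  0.01]
-5 [-0.3 -0.4 -0.7] [ 0.14 -0.03 -0.03]
-3 [ 0.1 -0.6 -0.3] [ 0.06 -0.02 -0.03]
-1.5 [-0.1  0.9  0.6] [ 0.06  0.   -0.  ]
-0.5 [-0.6  0.3 -0.1] [ 0.03 -0.03  0.  ]
0.0 [-0.5 -0.8  0.1] [ 0.01 -0.   -0.01]
0.5 [-0.2 -0.5 -0.5] [ 0.04 -0.   -0.01]
1.0 [-0.1  0.2  0.3] [ 0.03 -0.01 -0.01]
1.5 [ 0.4 -0.4 -0.5] [ 0.04 -0.02  0.01]
2.0 [-1.5 -0.5 -0. ] [-0.11 -0.01  0.  ]
2.5 [-3.8 -0.6  1.2] [-0.27  0.02 -0.  ]
3.0 [-3.2 -1.1  0.8] [-0.2   0.02 -0.08]
3.5 [-4.5  0.2 -0.5] [-0.17  0.   -0.1 ]
end 31.81 F [-4.3  0.5 -4. ] M [-0.    0.58  0.03] err mm None
3.5 [0.1640509570118038, 0.3394205744298641, -3.4866271559924216]
```

```bash
python3 - <<'E'
from h import *
lower(B2,Y2,G2,np.array([.16,.34,-3.5]),xt=2.4,xf=1.5)
arm.dwell(.2); st("end")
cv2.imwrite("pics/low2s.png",cv2.resize(get_image("scene")[0][120:340,180:460],None,fx=2.5,fy=2.5))
E
```

```text
12 16.2 [-3.  -0.7  0. ] [ 0.07 -0.01  0.09] 32.06
9 12.3 [-4.1  0.4 -1.4] [-0.41  0.08 -0.06] 32.33
7 9.7 [-4.3  0.1 -2.4] [-0.26  0.    0.07] 32.58
5 7.1 [-3.8 -0.3 -1.3] [-0.17 -0.    0.05] 32.83
3.5 5.1 [-5.5 -0.3  1.4] [-0.22  0.01  0.23] 33.08
2 3.1 [-6.3  0.5  3. ] [-0.34  0.1   0.26] 33.33
1 1.8 [-4.6 -0.2 -1.7] [ 0.08 -0.01  0.09] 33.58
0 0.0 [-6.4 -0.3  1.2] [-0.07  0.03  0.15] 33.83
0 -0.7 [-8.4  0.6  7.6] [-0.16  0.05  0.73] 34.08
0 -1.4 [-13.1  -0.6  14. ] [-0.24  0.04  1.31] 34.33
0 -2.1 [-17.2  -1.   19.5] [-0.26  0.04  1.98] 34.58
0 -2.8 [-19.2  -0.9  27.5] [-0.25  0.03  2.66] 34.83
0 -3.5 [-22.1  -1.4  32.5] [-0.22  0.04  3.33] 35.08
end 35.28 F [-21.2  -1.6  28.5] M [-0.1   3.26  0.02] err mm None
```

```bash
python3 - <<'E'
from h import *
go(B2,Y2,[1.5,0,-.2],0,G2,.03); st("relax")
jaws.grip(1.0)
p,q=place(B2,Y2,np.array([0,0,108])*mm,0,[0,0,0]); arm.move_straight(p,velocity=.15,frame=q); arm.dwell(.2)
im,W=cloud(save="seat2"); st("view")
x0=BOT[:2]; rot=np.array([[np.cos(Y2),-np.sin(Y2)],[np.sin(Y2),np.cos(Y2)]])
d=(W[...,:2]-x0)@rot
for side in (1,-1):
    print(side,[round(float(np.nanmedian(W[(W[...,2]>.12)&(W[...,2]<.18)&(abs(d[...,0]-x)<.004)&(abs(side*d[...,1]-.02)<.008)][:,2])*1e3),2) for x in np.arange(-.055,.056,.011)])
f=fit(np.where(W[...,2:]<.155,W,np.nan),.1505,x0,yaw0=Y2); show(f)
s,_=get_image("scene")
a=cv2.resize(s[190:310,250:370],(400,400),interpolation=cv2.INTER_CUBIC)
b=cv2.resize(im[60:460,120:520],(400,400)); cv2.imwrite("pics/fin.png",np.hstack([a,b]))
W=cloud("top")[1]
E
```

```text
relax 35.59 F [-8.2  0.   3.6] M [0.01 1.21 0.07] err mm None
view 37.29 F [ 1.2  0.7 -0.7] M [-0.01  0.02  0.01] err mm None
1 [150.57, 150.46, 150.42, 150.46, 150.51, 150.38, 150.39, 150.5, 150.48, 150.48, 150.62]
-1 [150.47, 150.4, 150.41, 150.42, 150.4, 150.41, 150.35, 150.52, 150.3, 150.42, 150.68]
{'yaw': 0.0058, 'w': 0.0632, 'y0': 0.0004, 'z': 0.1504, 'xr': [-0.0605, 0.0651]} kx None deg 0.33
```

View pics/fin.png

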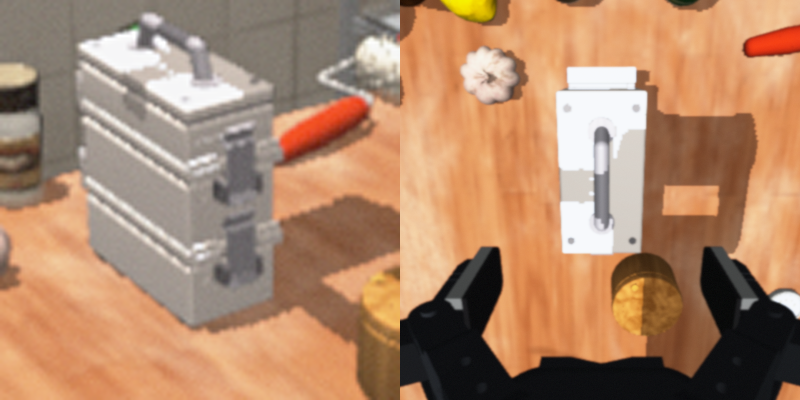

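The column is complete. The top lid reads 150.4 mm flat all over, and both clips are upright over their catches (crop (240,165) and (240,245)). The jars and garlic haven't moved and the gripper is clear, so I'm handing it in.

```bash
python3 -c "
from station import *
print(readout.get_state()['time']); print(sign_off())"
```

```text
37.3917
the job is handed in; nothing more can be done
None
```

The column is built and handed in at 37.4 s: the deep case is on the bottom case and the handle case is on top, both flat with their clips closed, and the jars and garlic were left where they were.

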